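# Kit the prototype job: fill the fitted tray, leave the look-alikes

## Robot

A 6-joint arm with a two-finger parallel gripper is mounted at the origin on a cart in front of the work surface, level with it; the furniture and walls round the work are solid. World frame = base frame: x ahead of the robot, y to its left, z up, the work surface at z = 0. Lengths are in m, angles in rad, forces in N, time in s.
With the tool pointing down it reaches from about 0.25 to 0.725 m from the base axis. Payload 4 kg.
Tool frame: the origin (TCP) lies midway between the tips of the shut fingers; the grasp point (between the pads) lies grip_point_offset behind it (grip_point_offset is the distance from the TCP to the grasp point, in m); z points along the fingers, y is the line along which they close (so a half turn about z gives the same grasp; the last joint's range is limited). The gripper opens to 85 mm and grips with 20 to 120 N. Pads are 22 mm wide; open, the fingers measure 114 mm over their backs; the gripper's body (76 mm by 85 mm) begins 54 mm behind the grasp point. The pads swing forward as they close: fully open they stand 13 mm farther back than shut.
Start: joints at [1.104, 0.241, 0.005, 1.335, 0, 1.571], TCP at [0.225, 0.447, 0.231] pointing down, gripper open.
Joint ranges: [-2.72, 2.72], [-1.05, 1.87], [-1.09, 1.28], [-1.99, 2.15], [-1.42, 1.44], [-3.14, 3.14]. Speed limits (rad/s): [2.79, 2.79, 3.14, 3.14, 3.14, 3.14].

## Interface

Orientations are given as a unit quaternion [x, y, z, w].
In Python, from workcell import * gives the robot as it stands. The module is installed in compiled form; this text tells all that it offers.
- The arm moves only by the tool arm_command, never from a script. Its arguments are lists of equal length, an entry for each row: "slide": the shift along the tool's x, y, z in cm, a list of three; "spin": the turn about the tool's z in degrees. A call has exactly 5 rows; each row is the pose to reach, as a shift and turn from the pose commanded when the call began, along the tool's axes at that moment; what a row does not reach only later rows make up. A row lasts 1/8 s, in which the tool goes at most 62.5 mm and 10.7 degrees, less where a joint would pass 70% of its speed; a pose out of reach is approached as far as the arm can. A call with a gripper value outside its range is refused whole. "jaw" is the finger opening in cm, from 0 to 8.54, set as the call begins (left out, the last holds). The fingers move at their own pace and stop on an object; the grip force is fixed at half the most. Time passes only in rows, so rows that repeat a pose let the fingers close, or fill a call up. It gives the time, the measured TCP pose, the force, the opening and the grip force at its end, in the units of the state.
- get_obs(): the state, without advancing time (a new reading comes with each control period).
- camera(name): name is "scene" or "top" or "wrist"; returns a dict with "pixels" (400x640x3 uint8, red, green, blue), "range_z" (400x640 float32, m along the optical axis (not along the pixel's ray), 0 where there is no reading), "intrinsics" (3x3 intrinsics, pixels), "rvec" (rotation vector, rad) and "tvec" (3), from world to camera coordinates, as OpenCV has them. Camera axes: x right, y down, z forward; pixel columns grow to the right and rows downward; lengths in m; the calibration is good to about 2 mm. A picture is of the moment at which its call begins.
- job_done(): hands the job in; it is judged then, once.
Trained networks look in a picture, given as the dict that the camera call returned (one of the last four; its "shot" number tells which), for a name from the list of things; names that differ only in an ending like _2 or _b are one class to them, and where a whole thing is asked for, a point or a joint stands for the part that bears it (a point fixed in the world has none). Each returns a list of dicts, best first, with "confidence" (0 to 1); they miss things now and then, are a little off and sometimes report something else, mostly with a low value. They report only what shows in the picture. A call takes as long as a camera call. They do not tell look-alikes from the thing itself.
- recognise(picture, thing): "centre" ([column, row] in pixels, amid what is visible of it).
- landmark_of(picture, thing): "centre" ([column, row] in pixels: a listed point, or the origin of a listed thing).
The state is a dict: "clock": time; "joint_pos": joint angles; "joint_vel": joint speeds; "tau": joint torques, N m; "eef_pos": TCP position; "tool_rot": TCP orientation; "ft_force": force on the tool from outside, world axes, zero at the start; "ft_torque": the same for the moment, N m; "grip_width": finger opening in m; "grasp_force": force on a finger pad.
Only numpy, scipy, OpenCV 4.12 (cv2) and the standard library are available. Lean on these libraries where they do the work, as an engineer would, in place of code of your own. Each camera call takes 0.05 s, during which the arm holds its last target. There are 200 camera calls.

## Task

Make up the kit for the next prototype board: put the flux bottle, the solder-paste jar, the nozzle block and the smaller circuit board into the tray, each seated fully home in the insert that is cut for it. Do not tip the bottle or the jar over, and leave the adhesive can and the larger circuit board where they are.

Things in the scene. Friction and masses are not known exactly. Their poses are not given: they have to be found in the camera images.
- flux_bottle: White flux bottle, standing: round, 44 mm across (the slimmer of the two bottles), straight sides up to about 55 mm, then sloping in to a red screw cap 22 mm across; 83 mm high. Goes in bottle_insert. Origin: centre of its underside, z up.
- paste_jar: Short wide solder-paste jar, standing: white body 54 mm across up to 30 mm, green lid 58 mm across from 32 mm up to the top at 50 mm. Goes in jar_insert. Origin: centre of its underside, z up.
- nozzle_block: Black nozzle holder: solid block 35 mm (its x) x 70 mm (its y) x 20 mm high, with a row of five thin nozzles along y reaching 40 mm above its underside. Take it across the 35 mm. Goes in block_insert. Origin: centre of its underside, z up.
- small_board: The smaller circuit board, 45 mm (its x) x 60 mm (its y), lying flat, board top 5 mm above the table. A black pin header stands on it at x = +16 mm, 8 mm wide (its x), 30 mm long (its y), plastic up to 13 mm, pins up to 19 mm high: pick the board up by this header. Goes in board_insert. Origin: centre of the outline, at the underside, z up.
- adhesive_can: Look-alike of the flux bottle, not in the kit: adhesive can, thicker and taller, 50 mm across, 92 mm high, with an orange cap 24 mm across. Stays where it stands. Origin: centre of its underside, z up.
- large_board: Look-alike of the small board, not in the kit: circuit board 55 mm (its x) x 80 mm (its y), with a pin header 19 mm high. Stays where it lies. Origin: centre of the outline, at the underside, z up.
- bottle_insert: Fixed grey insert of the kit tray, 88 x 88 x 24 mm, top face 27 mm above the table. Smaller round recess, 55 mm across, 14 mm deep (floor 10 mm above the origin): for the flux bottle. Origin: centre of its underside (3 mm above the table), z up, x and y along its edges. Inserts lie two by two, 89 mm apart; their order changes.
- jar_insert: Fixed grey insert of the kit tray, 88 x 88 x 24 mm, top face 27 mm above the table. Larger round recess, 68 mm across, 14 mm deep (floor 10 mm above the origin): for the paste jar. Origin: centre of its underside (3 mm above the table), z up, x and y along its edges. Inserts lie two by two, 89 mm apart; their order changes.
- block_insert: Fixed grey insert of the kit tray, 88 x 88 x 24 mm, top face 27 mm above the table. Oblong recess 45 mm (its x) x 79 mm (its y), 6 mm deep (floor 18 mm above the origin), for the nozzle block, either way round: hold the block above its lowest 6 mm. Origin: centre of its underside (3 mm above the table), z up, x and y along its edges. Inserts lie two by two, 89 mm apart; their order changes.
- board_insert: Fixed grey insert of the kit tray, 88 x 88 x 24 mm, top face 27 mm above the table. Flat top with four corner stops 6 mm high round a place of 55 mm (its x) x 70 mm (its y), sides open for fingers: the small board lies there on the top, either way round. Origin: centre of its underside (3 mm above the table), z up, x and y along its edges. Inserts lie two by two, 89 mm apart; their order changes.
Things that resemble listed ones, but are neither listed nor needed, are in the scene too. Leave any blue look-alike of the flux_bottle alone.

How it is judged:
At the end, for the whole second after the job is handed in: Flux bottle, paste jar, nozzle block and small board rest level, released, on the floor of their own inserts (12 mm of its centre, 3 mm in height; block and board parallel to the recess within 0.3 rad, either way round); adhesive can and large board within 30 mm of their starts (horizontal distance between flux_bottle and bottle_insert below 0.012 m and z of flux_bottle in the frame of bottle_insert between 0.007 and 0.013 m and angle between each of flux_bottle, paste_jar, nozzle_block, small_board's own z axis and vertical below 0.1 rad and linear speed of each of flux_bottle, paste_jar, nozzle_block, small_board below 0.02 m/s and horizontal distance between paste_jar and jar_insert below 0.012 m and z of paste_jar in the frame of jar_insert between 0.007 and 0.013 m and horizontal distance between nozzle_block and block_insert below 0.012 m and z of nozzle_block in the frame of block_insert between 0.015 and 0.021 m and angle between the x axis of nozzle_block and the x axis of block_insert, either way round below 0.3 rad and horizontal distance between small_board and board_insert below 0.012 m and z of small_board in the frame of board_insert between 0.021 and 0.027 m and angle between the x axis of small_board and the x axis of board_insert, either way round below 0.3 rad and distance of each of adhesive_can, large_board from where it was at the start of the episode below 0.03 m); the robot touches nothing.
It fails at once if the adhesive can is moved by more than 30 mm (distance of adhesive_can from where it was at the start of the episode above 0.03 m).
It fails at once if the large board is moved by more than 30 mm (distance of large_board from where it was at the start of the episode above 0.03 m).
It fails at once if the flux bottle or the paste jar is tipped over (by more than 0.7 rad) (angle between any of flux_bottle, paste_jar's own z axis and vertical above 0.7 rad).
It also fails if it takes over 102 s, if anything falls off the work surface, if the arm or the gripper's body presses on something with over 40 N, if the wrist force passes 120 N, or if a joint passes its speed limit or range.

## Working session

There is one attempt and no reset: what is moved stays moved. The work goes in short steps, Python scripts to look and compute and a tool call to move; the robot and the scene stay as the last step left them, time stands still between calls to the robot, and variables do not carry over. Pictures are saved under pics/ and viewed, at most 14 in all, crops included, and the job is handed in when it is done.

Besides the shell and the picture viewer there is one more tool, called after "Request:" by a JSON object that holds its "name" and its "arguments", one argument or row to a line. arm_command: Moves the arm, as the interface text tells. Its arguments: {"type":"object","properties":{"slide":{"type":"array","items":{"type":"array","items":{"type":"number"}}},"spin":{"type":"array","items":{"type":"number"}},"jaw":{"type":"number"}},"required":["slide","spin"]}

```bash
mkdir -p pics
cat > h.py <<'E'
from workcell import *
import numpy as np, cv2
def cam(n):
    p=camera(n); p['R']=cv2.Rodrigues(np.array(p['rvec'],float))[0]; p['t']=np.array(p['tvec'],float).ravel(); p['K']=np.array(p['intrinsics'],float); return p
def world(p,uv,z=None):
    """pixel -> world; by depth, or on plane z"""
    u,v=uv; r=np.linalg.inv(p['K'])@[u,v,1]; c=-p['R'].T@p['t']; d=p['R'].T@r
    if z is not None: return c+d*(z-c[2])/d[2]
    return c+d*p['range_z'][int(round(v)),int(round(u))]
def cloud(p):
    h,w=p['range_z'].shape; u,v=np.meshgrid(np.arange(w),np.arange(h))
    r=np.stack([u,v,np.ones_like(u)],-1)@np.linalg.inv(p['K']).T*p['range_z'][...,None]
    return (r-p['t'])@p['R']
def save(p,f,crop=None):
    im=p['pixels'][...,::-1]
    cv2.imwrite('pics/'+f,im)
THINGS=['flux_bottle','paste_jar','nozzle_block','small_board','adhesive_can','large_board','bottle_insert','jar_insert','block_insert','board_insert']
E
python3 - <<'E'
from h import *
o=get_obs(); print({k:np.round(v,3) for k,v in o.items()}); 
try: print(grip_point_offset)
except Exception as e: print(e)
for n in ['top','scene']:
    p=cam(n); save(p,n+'0.png'); print(n,'cam at',np.round(-p['R'].T@p['t'],3))
    for t in THINGS:
        for kind,f in (('rec',recognise),('lm',landmark_of)):
            for d in f(p,t)[:3]:
                print(t,kind,np.round(d['centre']),round(d['confidence'],2),np.round(world(p,d['centre']),3))
E
```

```text
{'clock': np.float64(0.0), 'joint_pos': array([ 1.104,  0.241,  0.004,  1.335, -0.   ,  1.571]), 'joint_vel': array([ 0.001,  0.   , -0.   , -0.   ,  0.002,  0.   ]), 'tau': array([ 0.0000e+00, -3.7232e+01,  2.5241e+01,  1.7000e-02,  0.0000e+00,
       -0.0000e+00]), 'eef_pos': array([0.225, 0.446, 0.23 ]), 'tool_rot': array([ 0.231,  0.973, -0.001, -0.   ]), 'ft_force': array([ 0.152, -0.124, -0.871]), 'ft_torque': array([ 0.017, -0.039,  0.011]), 'grasp_force': np.float64(0.0), 'grip_width': np.float64(0.086)}
0.0187
top cam at [ 0.432 -0.074  1.006]
flux_bottle rec [200. 186.] 0.79 [0.562 0.162 0.069]
flux_bottle rec [325. 272.] 0.71 [ 0.389 -0.079  0.084]
flux_bottle lm [204. 186.] 0.75 [0.562 0.157 0.063]
flux_bottle lm [321. 270.] 0.62 [ 0.392 -0.071  0.084]
paste_jar rec [205. 242.] 0.73 [0.452 0.158 0.05 ]
paste_jar lm [208. 240.] 0.57 [0.456 0.152 0.046]
nozzle_block rec [271. 184.] 0.85 [0.568 0.029 0.019]
nozzle_block lm [272. 186.] 0.79 [0.565 0.026 0.021]
nozzle_block lm [276. 239.] 0.33 [0.456 0.02  0.004]
small_board rec [386. 132.] 0.61 [ 0.675 -0.215  0.005]
small_bo
[... 1517 characters left out ...]
311. 193.] 0.64 [0.559 0.01  0.013]
adhesive_can rec [368. 192.] 0.78 [ 0.634 -0.101  0.057]
adhesive_can lm [366. 204.] 0.86 [ 0.636 -0.101  0.022]
large_board rec [270. 206.] 0.63 [0.457 0.028 0.004]
large_board lm [268. 210.] 0.7 [0.446 0.019 0.005]
bottle_insert rec [346. 306.] 0.63 [ 0.436 -0.29   0.012]
bottle_insert lm [345. 311.] 0.7 [ 0.428 -0.299  0.013]
jar_insert rec [344. 250.] 0.81 [ 0.513 -0.181  0.014]
jar_insert lm [343. 258.] 0.78 [ 0.5   -0.196  0.012]
block_insert rec [377. 274.] 0.67 [ 0.525 -0.27   0.02 ]
block_insert lm [378. 282.] 0.8 [ 0.513 -0.285  0.021]
board_insert rec [310. 272.] 0.93 [ 0.418 -0.203  0.027]
board_insert lm [311. 278.] 0.75 [ 0.413 -0.214  0.025]
```

View pics/top0.png

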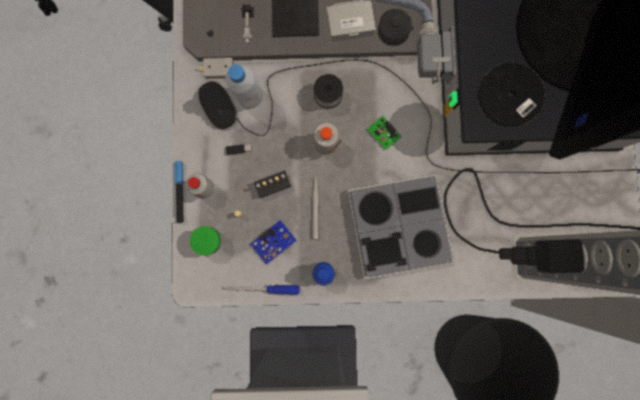

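View pics/scene0.png

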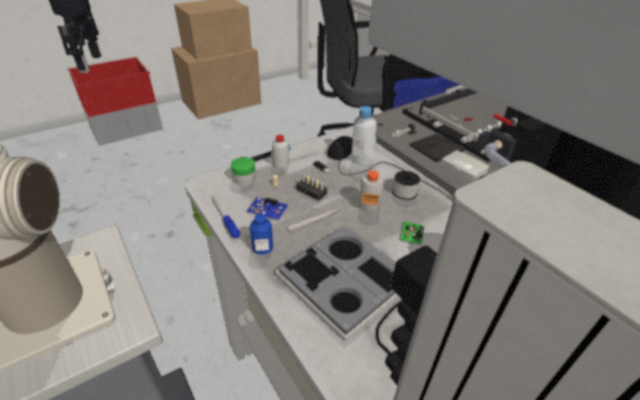

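The top picture shows:
- the flux bottle (197,184)
- the jar (205,241)
- the nozzle block (270,184)
- the small green board (384,132)
- the large blue board (273,241)
- the can (326,133)
- the blue look-alike (323,272)
- the tray (400,227): jar insert upper left, block upper right, board lower left, bottle lower right

The scene view agrees, and it also shows a large grey box on the right. Next I'll fit precise poses.

```bash
cat > fit.py <<'E'
from h import *
p=cam('top'); C=cloud(p); hsv=cv2.cvtColor(p['pixels'],cv2.COLOR_RGB2HSV).astype(int)
H,S,V=[hsv[...,i] for i in range(3)]; z=C[...,2]; ok=p['range_z']>0
def near(x,y,r): return ok&(np.hypot(C[...,0]-x,C[...,1]-y)<r)
def rep(n,m):
    q=C[m]; 
    if len(q)<5: print(n,len(q)); return
    rc=cv2.minAreaRect((q[:,:2]*1000).astype(np.float32)); 
    print(n,len(q),'mean',q.mean(0).round(4),'rect c',np.round(rc[0],1),'size',np.round(rc[1],1),'ang',round(rc[2],1))
rep('table',near(.4,.1,.03))
rep('cap flux',near(.565,.157,.05)&(z>.070))
rep('flux all',near(.565,.157,.05)&(z>.03))
rep('jar lid',near(.455,.155,.05)&(z>.04))
rep('can cap',near(.65,-.085,.04)&(z>.08))
rep('block top',near(.565,.025,.06)&(z>.013)&(z<.045))
rep('nozzles',near(.565,.025,.06)&(z>.028))
g=near(.67,-.21,.07)&(H>40)&(H<85)&(S>90); rep('small board green',g)
rep('small anything>3mm',near(.67,-.21,.055)&(z>.0035)&(z<.03))
rep('header',near(.67,-.21,.05)&(z>.009)&(z<.03))
rep('large blue',near(.46,.023,.07)&(H>100)&(H<130)&(S>90))
rep('large hdr',near(.46,.023,.06)&(z>.009))
m=near(.47,-.23,.14)&(z>.022)&(z<.04); rep('tray top',m)
b=near(.47,-.23,.14)&(z>.029)&(z<.04); rep('stops',b)
for n,x,y,zz in (('jar rec',.512,-.186,.02),('bottle rec',.432,-.287,.02)):
    rep(n,near(x,y,.042)&(z<zz))
rep('block rec',near(.525,-.274,.05)&(z<.0235)&(z>.015))
rep('board dark',near(.427,-.197,.045)&(z>.02)&(z<.03)&(V<60))
t=ok&(z>.1)&(C[...,0]<.85)&(C[...,0]>.1)&(abs(C[...,1])<.55)
n,l,st,_=cv2.connectedComponentsWithStats(t.astype(np.uint8))
for i in range(1,n):
    if st[i,4]>20: q=C[l==i]; print('tall',q.min(0).round(2),q.max(0).round(2))
q=cam('scene'); D=cloud(q); k=(q['range_z']>0)&(D[...,2]>.12)&(D[...,0]>.2)&(D[...,0]<.85)&(abs(D[...,1])<.6)
n,l,st,_=cv2.connectedComponentsWithStats(k.astype(np.uint8))
for i in range(1,n):
    if st[i,4]>50: e=D[l==i]; print('tall sc',e.min(0).round(2),e.max(0).round(2))
s=6; cr=cv2.resize(p['pixels'][110:290,170:465],None,fx=2.7,fy=2.7,interpolation=cv2.INTER_CUBIC)[...,::-1]; cv2.imwrite('pics/crop.png',cr)
E
python3 fit.py
```

```text
table 659 mean [ 0.3997  0.1    -0.0004] rect c [399.8 100. ] size [57.7 58.7] ang 43.5
cap flux 128 mean [0.5662 0.1704 0.0811] rect c [567.1 171.3] size [28.5 22. ] ang 35.5
flux all 458 mean [0.564  0.1671 0.0662] rect c [565.8 171.2] size [41.8 43.9] ang 39.0
jar lid 690 mean [0.4547 0.159  0.0489] rect c [454.9 159.2] size [57.2 56.9] ang 73.2
can cap 152 mean [ 0.6548 -0.0878  0.0894] rect c [653.9 -85.7] size [40.3 39. ] ang 72.6
block top 579 mean [0.5682 0.0258 0.0213] rect c [568.8  26.1] size [35.5 69.8] ang 19.5
nozzles 61 mean [0.572  0.0277 0.0376] rect c [572.5  27. ] size [ 6.6 59.1] ang 19.6
small board green 418 mean [ 0.673  -0.2082  0.0044] rect c [ 674.6 -210.5] size [61.1 43.9] ang 40.2
small anything>3mm 472 mean [ 0.6742 -0.2121  0.0065] rect c [ 669.6 -211.9] size [91.  99.5] ang 12.3
header 65 mean [ 0.6828 -0.2234  0.0123] rect c [ 683.4 -217.4] size [42.  30.7] ang 25.0
large blue 737 mean [0.4507 0.0253 0.0047] rect c [449.6  27.6] size [54.7 79.9] ang 38.4
large hdr 78 mean [0.461  0.0378 0.0125] rect c [452.   27.3] size [50.2 70. ] ang 38.3
tray top 5451 mean [ 0.4659 -0.2337  0.0264] rect c [ 477.7 -253.5] size [177.2 214.2] ang 8.6
stops 491 mean [ 0.4473 -0.2204  0.0305] rect c [ 474.9 -235. ] size [176.1 174.9] ang 8.8
jar rec 845 mean [ 0.513  -0.1857  0.0128] rect c [ 512.8 -185.4] size [65.5 66.9] ang 43.1
bottle rec 576 mean [ 0.4361 -0.2883  0.0129] rect c [ 426.9 -287.8] size [52.5 73.2] ang 88.0
block rec 884 mean [ 0.5266 -0.2741  0.0205] rect c [ 526.7 -274.3] size [96.9 95. ] ang 64.8
board dark 856 mean [ 0.425  -0.1977  0.0266] rect c [ 425.6 -195.3] size [59.7 75.2] ang 9.8
tall [ 0.57 -0.55  0.1 ] [ 0.85 -0.27  0.46]
tall [0.73 0.05 0.1 ] [0.79 0.1  0.15]
tall [ 0.36 -0.49  0.1 ] [ 0.45 -0.41  0.4 ]
tall sc [0.2  0.37 0.24] [0.27 0.51 0.39]
tall sc [ 0.27 -0.6   0.12] [ 0.66 -0.41  0.57]
tall sc [0.74 0.05 0.12] [0.78 0.09 0.15]
```

View pics/crop.png

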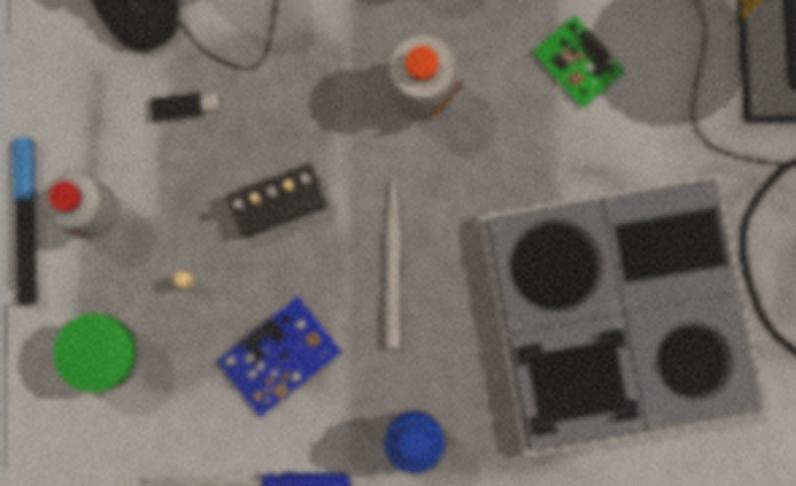

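The close crop confirms the layout. The fits match the given sizes: jar lid 57 mm, block 35.5x69.8, green board 61x44, blue board 55x80, tray 177 mm square at 8.8°. Both oblong places are long across the picture. I'll start with the jar.

```bash
cat > plan.py <<'E'
# usage: plan.py x,y,z,psi ... (mm, deg; psi = world yaw of tool y) -> slide (cm) and spin per call, chained
import sys
from h import *
o=get_obs(); q=o['tool_rot']; R=cv2.Rodrigues(np.zeros(3))[0]
from scipy.spatial.transform import Rotation as Ro
R=Ro.from_quat(q).as_matrix(); P=np.array(o['eef_pos'])*1000
print('t',round(float(o['clock']),2),'tcp',P.round(1),'psi',round(float(np.degrees(np.arctan2(R[1,1],R[0,1]))),1),'tilt',R[2].round(3),'w',round(float(o['grip_width']),4),'gf',round(float(o['grasp_force']),1),'j',np.degrees(o['joint_pos']).round(0))
psi=np.degrees(np.arctan2(R[1,1],R[0,1]))
for a in sys.argv[1:]:
    x,y,z,s=map(float,a.split(',')); d=[x,y,z]-P; c,n=np.cos(np.radians(psi)),np.sin(np.radians(psi))
    sl=np.array([d[0]*-n*-1*-1+d[1]*c if 0 else d@[n*-1*-1*1,-c,0], d@[c,n,0], -d[2]])/10 # tool x = psi-90? fixed below
    tx=np.array([np.cos(np.radians(psi+90)),np.sin(np.radians(psi+90)),0]); sl[0]=d@tx/10
    spin=-(((s-psi)+180)%360-180)
    print(a,'slide',sl.round(2),'spin',round(spin,1)); P=np.array([x,y,z]); psi=s
E
sed -i '/sl=np.array/d; s/ sl\[0\]=d@tx\/10/ sl=np.array([d@tx,d@[c,n,0],-d[2]])\/10/' plan.py
python3 plan.py 455,159,150,8.8 455,159,17,8.8 455,159,150,8.8 512.5,-184.8,150,8.8
```

```text
t 2.2 tcp [225.  446.5 231.3] psi 63.3 tilt [-0. -0. -1.] w 0.0856 gf 0.0 j [63. 14.  0. 76. -0. 90.]
455,159,150,8.8 slide [-33.48 -15.32   8.13] spin 54.5
455,159,17,8.8 slide [ 0.   0.  13.3] spin -0.0
455,159,150,8.8 slide [  0.    0.  -13.3] spin -0.0
512.5,-184.8,150,8.8 slide [-34.85   0.42  -0.  ] spin -0.0
```

Request:
{"name": "arm_command", "arguments": {
  "slide": [
    [-4, -2, 0],
    [-9, -4, 0],
    [-14, -6.5, 1],
    [-19, -9, 2],
    [-24, -11, 4]
  ],
  "spin": [8, 16, 24, 32, 40],
  "jaw": 8.5
}}

```text
clock: 2.82
eef_pos: [0.3913, 0.2391, 0.1919]
tool_rot: [0.552, 0.834, 0.001, 0.001]
ft_force: [0.1, 0.9, -0.4]
grip_width: 0.085
grasp_force: 0.0
```

```bash
python3 plan.py 455,159,110,8.8 455,159,17,8.8
```

```text
t 2.83 tcp [391.3 239.1 191.9] psi 23.0 tilt [ 0.     0.003 -1.   ] w 0.085 gf 0.0 j [ 31.  10. -10.  69.   0.  98.]
455,159,110,8.8 slide [-9.86  2.73  8.19] spin 14.2
455,159,17,8.8 slide [0.  0.  9.3] spin -0.0
```

Request:
{"name": "arm_command", "arguments": {
  "slide": [
    [-3, 1, 1.5],
    [-7, 2, 3],
    [-9.9, 2.7, 5.5],
    [-9.9, 2.7, 8.2],
    [-9.9, 2.7, 8.2]
  ],
  "spin": [6, 12, 14.3, 14.3, 14.3]
}}

```text
clock: 3.45
eef_pos: [0.452, 0.1589, 0.1075]
tool_rot: [0.65, 0.76, -0.002, -0.001]
ft_force: [-0.7, 0.2, -0.5]
grip_width: 0.0847
grasp_force: 0.0
```

```bash
python3 plan.py 455,159,17,8.8 455,159,150,8.8 512.5,-184.8,150,8.8
python3 -c "
from h import *
p=cam('wrist'); save(p,'w1.png')"
```

```text
t 3.45 tcp [452.  158.9 107.5] psi 8.9 tilt [-0.001 -0.005 -1.   ] w 0.0847 gf 0.0 j [ 19.  17. -15.  58.   0. 100.]
455,159,17,8.8 slide [-0.04  0.29  9.05] spin 0.1
455,159,150,8.8 slide [  0.    0.  -13.3] spin -0.0
512.5,-184.8,150,8.8 slide [-34.85   0.42  -0.  ] spin -0.0
```

View pics/w1.png

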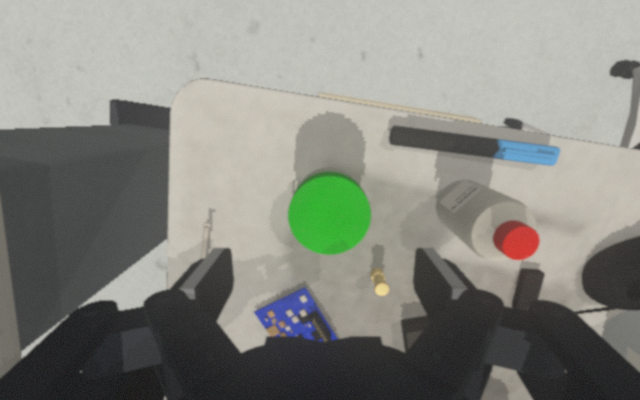

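The wrist view shows the jar lid (330,213) midway between the open fingers (about 230 and 420). Going down.

Request:
{"name": "arm_command", "arguments": {
  "slide": [
    [0, 0, 3],
    [0, 0, 6],
    [0, 0, 8],
    [0, 0, 9],
    [0, 0, 9]
  ],
  "spin": [0, 0, 0, 0, 0]
}}

```text
clock: 4.12
eef_pos: [0.454, 0.1604, 0.0198]
tool_rot: [0.649, 0.76, 0.0, 0.0]
ft_force: [0.8, -0.5, -0.5]
grip_width: 0.0848
grasp_force: 0.0
```

Request:
{"name": "arm_command", "arguments": {
  "slide": [
    [0, 0, 0],
    [0, 0, 0],
    [0, 0, 0],
    [0, 0, 0],
    [0, 0, 0]
  ],
  "spin": [0, 0, 0, 0, 0],
  "jaw": 3
}}

```text
clock: 4.75
eef_pos: [0.455, 0.1605, 0.021]
tool_rot: [0.65, 0.76, 0.001, 0.001]
ft_force: [-0.6, -1.1, 5.2]
grip_width: 0.0562
grasp_force: 62.9
```

```bash
python3 plan.py 455,159,150,8.8 512.5,-184.8,150,8.8
```

```text
t 4.75 tcp [455.  160.5  21. ] psi 9.0 tilt [ 0.001  0.003 -1.   ] w 0.0562 gf 62.9 j [ 19.  23. -21.  45.   0. 100.]
455,159,150,8.8 slide [ -0.15  -0.03 -12.9 ] spin 0.2
512.5,-184.8,150,8.8 slide [-34.85   0.42  -0.  ] spin -0.0
```

Request:
{"name": "arm_command", "arguments": {
  "slide": [
    [0, 0, -1],
    [0, 0, -3],
    [0, 0, -6],
    [0, 0, -9],
    [0, 0, -11]
  ],
  "spin": [0, 0, 0, 0, 0]
}}

```text
clock: 5.38
eef_pos: [0.4539, 0.16, 0.1311]
tool_rot: [0.65, 0.76, 0.0, 0.0]
ft_force: [-0.6, -0.6, -3.6]
grip_width: 0.0563
grasp_force: 64.5
```

```bash
python3 plan.py 512.5,-184.8,130,8.8 512.5,-184.8,36,8.8
```

```text
t 5.38 tcp [453.9 160.  131.1] psi 8.9 tilt [ 0.     0.001 -1.   ] w 0.0563 gf 64.5 j [ 19.  16. -13.  61.  -0. 100.]
512.5,-184.8,130,8.8 slide [-34.97   0.43   0.11] spin 0.1
512.5,-184.8,36,8.8 slide [0.  0.  9.4] spin -0.0
```

Request:
{"name": "arm_command", "arguments": {
  "slide": [
    [-2, 0, 0],
    [-6, 0.1, 0],
    [-11, 0.2, 0],
    [-16, 0.3, 0],
    [-21, 0.4, 0]
  ],
  "spin": [0, 0, 0, 0, 0]
}}

```text
clock: 6.0
eef_pos: [0.49, -0.0483, 0.1296]
tool_rot: [0.65, 0.76, -0.0, -0.0]
ft_force: [-0.1, 0.5, -3.7]
grip_width: 0.0561
grasp_force: 64.6
```

Request:
{"name": "arm_command", "arguments": {
  "slide": [
    [-5, 0, 0],
    [-9, 0, 0],
    [-12, 0, 0],
    [-13.8, 0, 0],
    [-13.8, 0, 0]
  ],
  "spin": [0, 0, 0, 0, 0]
}}

```text
clock: 6.62
eef_pos: [0.5117, -0.1838, 0.1292]
tool_rot: [0.65, 0.76, 0.0, -0.0]
ft_force: [-1.0, 0.2, -3.4]
grip_width: 0.0567
grasp_force: 64.6
```

```bash
python3 plan.py 512.5,-184.8,36,8.8
```

```text
t 6.62 tcp [ 511.7 -183.8  129.2] psi 8.9 tilt [ 0.001 -0.    -1.   ] w 0.0567 gf 64.6 j [-20.  22.  -3.  64.   0.  61.]
512.5,-184.8,36,8.8 slide [-0.11  0.07  9.32] spin 0.1
```

Request:
{"name": "arm_command", "arguments": {
  "slide": [
    [-0.1, 0.1, 3],
    [-0.1, 0.1, 6],
    [-0.1, 0.1, 8],
    [-0.1, 0.1, 9],
    [-0.1, 0.1, 9.4]
  ],
  "spin": [0, 0, 0, 0, 0]
}}

```text
clock: 7.25
eef_pos: [0.5129, -0.1831, 0.0351]
tool_rot: [0.649, 0.761, -0.0, -0.0]
ft_force: [0.4, -0.5, -2.2]
grip_width: 0.0563
grasp_force: 64.7
```

Request:
{"name": "arm_command", "arguments": {
  "slide": [
    [0, 0, 0],
    [0, 0, 0],
    [0, 0, 0],
    [0, 0, 0],
    [0, 0, 0]
  ],
  "spin": [0, 0, 0, 0, 0]
}}

```text
clock: 7.88
eef_pos: [0.513, -0.1841, 0.0355]
tool_rot: [0.65, 0.76, 0.0, 0.0]
ft_force: [0.9, -0.1, -4.1]
grip_width: 0.0564
grasp_force: 64.7
```

```bash
python3 plan.py 512.5,-184.8,150,8.8 566,171,150,8.8
```

```text
t 7.88 tcp [ 513.  -184.1   35.5] psi 8.9 tilt [-0.  0. -1.] w 0.0564 gf 64.7 j [-20.  28. -10.  52.  -0.  61.]
512.5,-184.8,150,8.8 slide [ -0.06  -0.06 -11.45] spin 0.1
566,171,150,8.8 slide [34.34 10.73 -0.  ] spin -0.0
```

Still carrying the weight, so it's about 1–2 mm above the floor. I'll lower it the rest, open, rise and look.

Request:
{"name": "arm_command", "arguments": {
  "slide": [
    [0, 0, 0.1],
    [0, 0, 0.15],
    [0, 0, 0.15],
    [0, 0, 0.15],
    [0, 0, 0.15]
  ],
  "spin": [0, 0, 0, 0, 0]
}}

```text
clock: 8.5
eef_pos: [0.513, -0.1841, 0.0341]
tool_rot: [0.65, 0.76, -0.0, 0.0]
ft_force: [-2.1, 0.6, 1.6]
grip_width: 0.0562
grasp_force: 65.0
```

Request:
{"name": "arm_command", "arguments": {
  "slide": [
    [0, 0, 0],
    [0, 0, 0],
    [0, 0, 0],
    [0, 0, -0.5],
    [0, 0, -2]
  ],
  "spin": [0, 0, 0, 0, 0],
  "jaw": 8.3
}}

```text
clock: 9.12
eef_pos: [0.5123, -0.1838, 0.0538]
tool_rot: [0.65, 0.76, -0.0, -0.001]
ft_force: [-0.1, 0.2, -0.5]
grip_width: 0.083
grasp_force: 0.0
```

Request:
{"name": "arm_command", "arguments": {
  "slide": [
    [0, 0, -2],
    [0, 0, -6],
    [0, 0, -10],
    [0, 0, -10],
    [0, 0, -10]
  ],
  "spin": [0, 0, 0, 0, 0],
  "jaw": 8.5
}}

```text
clock: 9.75
eef_pos: [0.513, -0.184, 0.1544]
tool_rot: [0.65, 0.76, 0.0, 0.0]
ft_force: [-0.2, -0.6, -0.3]
grip_width: 0.0849
grasp_force: 0.0
```

```bash
python3 plan.py 566,171,150,8.8 566,171,18,8.8
python3 - <<'E'
from h import *
p=cam('wrist'); C=cloud(p); m=(p['range_z']>0)&(np.hypot(C[...,0]-.5125,C[...,1]+.185)<.045)&(C[...,2]>.05)&(C[...,2]<.075)
print(m.sum(),np.median(C[m],0), cv2.minAreaRect((C[m][:,:2]*1000).astype(np.float32)))
E
```

```text
t 9.75 tcp [ 513.  -184.   154.4] psi 9.0 tilt [-0.     0.001 -1.   ] w 0.0849 gf 0.0 j [-20.  21.  -1.  68.   0.  61.]
566,171,150,8.8 slide [34.24 10.76  0.44] spin 0.2
566,171,18,8.8 slide [ 0.   0.  13.2] spin -0.0
4020 [ 0.51271687 -0.18124811  0.06166526] ((513.077880859375, -182.8095245361328), (57.40190505981445, 57.58211135864258), 10.40691089630127)
```

Jar lid top is at z≈62 mm (expected 63) and centred within 2 mm, so it's seated. Bottle next.

Request:
{"name": "arm_command", "arguments": {
  "slide": [
    [4, 1, 0.4],
    [10, 3, 0.4],
    [16, 5, 0.4],
    [22, 7, 0.4],
    [28, 8.8, 0.4]
  ],
  "spin": [0, 0, 0, 0, 0]
}}

```text
clock: 10.42
eef_pos: [0.5552, 0.1057, 0.1484]
tool_rot: [0.65, 0.76, -0.001, -0.001]
ft_force: [1.3, -0.2, 0.4]
grip_width: 0.0849
grasp_force: 0.0
```

Request:
{"name": "arm_command", "arguments": {
  "slide": [
    [5, 1.5, 0],
    [6.2, 2, 0],
    [6.2, 2, 0],
    [6.2, 2, 0],
    [6.2, 2, 0]
  ],
  "spin": [0, 0, 0, 0, 0]
}}

```text
clock: 11.05
eef_pos: [0.566, 0.1666, 0.1498]
tool_rot: [0.651, 0.759, -0.0, -0.0]
ft_force: [0.2, 0.4, -0.4]
grip_width: 0.0852
grasp_force: 0.0
```

```bash
python3 plan.py 566,171,18,8.8 566,171,150,8.8 437,-286.5,150,8.8
python3 - <<'E'
from h import *
p=cam('wrist'); save(p,'w2.png')
C=cloud(p); m=(p['range_z']>0)&(np.hypot(C[...,0]-.566,C[...,1]-.171)<.045)&(C[...,2]>.02)&(C[...,2]<.1)
for lo,hi in((.015,.055),(.075,.1)):
  k=m&(C[...,2]>lo)&(C[...,2]<hi); print(k.sum(),np.median(C[k],0).round(4),cv2.minEnclosingCircle((C[k][:,:2]*1000).astype(np.float32)))
E
```

```text
t 11.05 tcp [566.  166.6 149.8] psi 8.8 tilt [-0. -0. -1.] w 0.0852 gf 0.0 j [16. 26.  6. 70. -0. 98.]
566,171,18,8.8 slide [ 0.44  0.07 13.18] spin 0.0
566,171,150,8.8 slide [  0.    0.  -13.2] spin -0.0
437,-286.5,150,8.8 slide [-43.24 -19.75  -0.  ] spin -0.0
321 [0.5606 0.1936 0.038 ] ((563.8410034179688, 181.64022827148438), 22.37982177734375)
756 [0.5677 0.1749 0.0825] ((567.9063110351562, 173.95225524902344), 11.04692268371582)
```

View pics/w2.png

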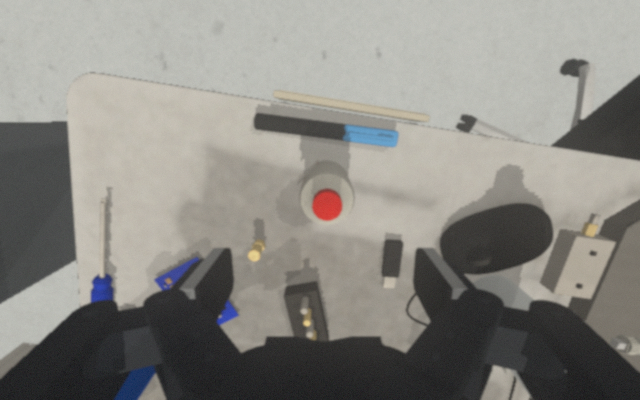

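The cap (327,205) lies between the fingers. Wrist depth puts it at (568,174) mm, with the biased earlier fit at (566,171), so I'll use (567,172.5). The pen and dongle are clear.

Request:
{"name": "arm_command", "arguments": {
  "slide": [
    [0.6, 0.2, 3],
    [0.6, 0.2, 7],
    [0.6, 0.2, 11],
    [0.6, 0.2, 12.8],
    [0.6, 0.2, 13.1]
  ],
  "spin": [0, 0, 0, 0, 0]
}}

```text
clock: 11.72
eef_pos: [0.5659, 0.1732, 0.0173]
tool_rot: [0.65, 0.76, -0.001, -0.001]
ft_force: [0.2, 0.7, 0.3]
grip_width: 0.0847
grasp_force: 0.0
```

Request:
{"name": "arm_command", "arguments": {
  "slide": [
    [0, 0, 0],
    [0, 0, 0],
    [0, 0, 0],
    [0, 0, 0],
    [0, 0, 0]
  ],
  "spin": [0, 0, 0, 0, 0],
  "jaw": 2
}}

```text
clock: 12.35
eef_pos: [0.5685, 0.1749, 0.0205]
tool_rot: [0.65, 0.76, 0.001, 0.001]
ft_force: [-0.2, -0.5, 6.5]
grip_width: 0.0425
grasp_force: 61.3
```

```bash
python3 plan.py 567,172,150,8.8 437,-286.5,150,8.8
```

```text
t 12.35 tcp [568.5 174.9  20.5] psi 9.0 tilt [ 0.     0.003 -1.   ] w 0.0425 gf 61.3 j [17. 34. -3. 53. -0. 98.]
567,172,150,8.8 slide [ -0.26  -0.19 -12.95] spin 0.2
437,-286.5,150,8.8 slide [-43.32 -19.86  -0.  ] spin -0.0
```

Request:
{"name": "arm_command", "arguments": {
  "slide": [
    [0, 0, -1],
    [0, 0, -3],
    [0, 0, -6],
    [0, 0, -10],
    [0, 0, -13]
  ],
  "spin": [0, 0, 0, 0, 0]
}}

```text
clock: 12.98
eef_pos: [0.5672, 0.1746, 0.1508]
tool_rot: [0.65, 0.76, 0.0, 0.0]
ft_force: [1.1, 0.5, -0.8]
grip_width: 0.0422
grasp_force: 60.8
```

Request:
{"name": "arm_command", "arguments": {
  "slide": [
    [-3, -1.4, 0],
    [-8, -3.6, 0],
    [-13, -6, 0],
    [-18, -8.2, 0],
    [-23, -10.5, 0]
  ],
  "spin": [0, 0, 0, 0, 0]
}}

```text
clock: 13.6
eef_pos: [0.4984, -0.0704, 0.1492]
tool_rot: [0.65, 0.76, 0.0, 0.0]
ft_force: [1.0, -1.3, -0.6]
grip_width: 0.0423
grasp_force: 60.8
```

```bash
python3 plan.py 437,-286.5,150,8.8
```

```text
t 13.6 tcp [498.4 -70.4 149.2] psi 9.0 tilt [-0.  0. -1.] w 0.0423 gf 60.8 j [-8. 17. -8. 65.  0. 73.]
437,-286.5,150,8.8 slide [-20.39  -9.44  -0.08] spin 0.2
```

Request:
{"name": "arm_command", "arguments": {
  "slide": [
    [-5, -2.3, 0],
    [-10, -4.6, 0],
    [-15, -7, 0],
    [-19, -8.8, 0],
    [-20.4, -9.4, 0]
  ],
  "spin": [0, 0, 0, 0, 0]
}}

```text
clock: 14.22
eef_pos: [0.4371, -0.2872, 0.149]
tool_rot: [0.651, 0.759, -0.0, -0.0]
ft_force: [0.2, 0.6, -0.8]
grip_width: 0.0426
grasp_force: 60.8
```

Request:
{"name": "arm_command", "arguments": {
  "slide": [
    [0, 0, 2],
    [0, 0, 5],
    [0, 0, 7],
    [0, 0, 7],
    [0, 0, 7]
  ],
  "spin": [0, 0, 0, 0, 0]
}}

```text
clock: 14.85
eef_pos: [0.4388, -0.285, 0.0796]
tool_rot: [0.649, 0.76, 0.0, 0.0]
ft_force: [-0.1, -0.1, -0.3]
grip_width: 0.0421
grasp_force: 60.9
```

```bash
python3 plan.py 437,-286.5,33,8.8
python3 -c "
from h import *
p=cam('scene'); save(p,'x.png'); cv2.imwrite('pics/s2.png',cv2.resize(p['pixels'][180:340,240:440],None,fx=3,fy=3)[...,::-1])"
```

```text
t 14.85 tcp [ 438.8 -285.    79.6] psi 9.0 tilt [-0.     0.001 -1.   ] w 0.0421 gf 60.9 j [-33.  23. -11.  56.   0.  48.]
437,-286.5,33,8.8 slide [-0.12 -0.2   4.66] spin 0.2
```

View pics/s2.png

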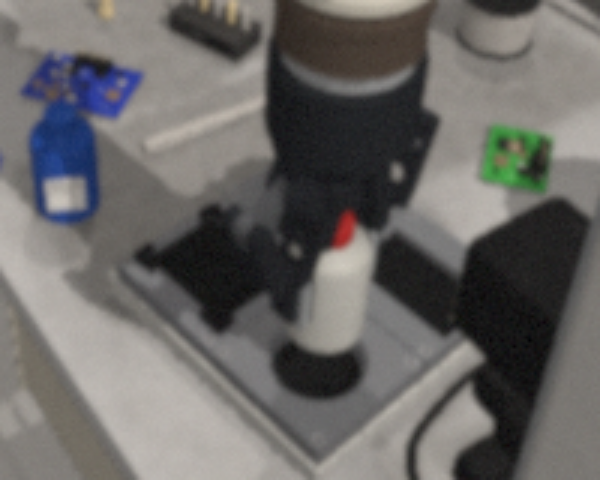

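The bottle hangs over its recess (318,370 in the crop) but seems to lean right. I'll measure its tilt.

Run:
```python
from h import *
for n in ('scene','wrist'):
  p=cam(n); C=cloud(p); hsv=cv2.cvtColor(p['pixels'],cv2.COLOR_RGB2HSV)
  near=(p['range_z']>0)&(np.hypot(C[...,0]-.437,C[...,1]+.286)<.045)
  white=near&(hsv[...,1]<60)&(hsv[...,2]>110); red=near&(hsv[...,1]>120)&((hsv[...,0]<10)|(hsv[...,0]>170))
  print(n,'red',red.sum(),C[red].mean(0).round(4) if red.any() else '')
  for z in np.arange(.04,.15,.01):
    k=white&(abs(C[...,2]-z)<.005)
    if k.sum()>8: print(round(z,3),k.sum(),C[k].mean(0).round(4),C[k].min(0).round(3),C[k].max(0).round(3))
```

```text
scene red 73 [ 0.4404 -0.2941  0.1417]
0.06 20 [ 0.4319 -0.3052  0.0631] [ 0.419 -0.31   0.06 ] [ 0.45  -0.292  0.065]
0.07 87 [ 0.4296 -0.3041  0.0701] [ 0.416 -0.31   0.065] [ 0.454 -0.292  0.075]
0.08 72 [ 0.4302 -0.3049  0.0802] [ 0.413 -0.31   0.075] [ 0.451 -0.297  0.085]
0.09 88 [ 0.4314 -0.3042  0.09  ] [ 0.413 -0.309  0.085] [ 0.467 -0.291  0.095]
0.1 84 [ 0.4306 -0.3046  0.1001] [ 0.412 -0.311  0.095] [ 0.466 -0.292  0.105]
0.11 98 [ 0.4311 -0.3038  0.1099] [ 0.411 -0.31   0.105] [ 0.467 -0.291  0.115]
0.12 147 [ 0.4373 -0.3027  0.1208] [ 0.413 -0.309  0.115] [ 0.465 -0.287  0.125]
0.13 103 [ 0.4378 -0.299   0.1271] [ 0.419 -0.306  0.125] [ 0.456 -0.287  0.131]
wrist red 2222 [ 0.4378 -0.2784  0.1399]
0.06 129 [ 0.4365 -0.268   0.0629] [ 0.418 -0.28   0.06 ] [ 0.458 -0.264  0.065]
0.07 323 [ 0.439  -0.2668  0.0699] [ 0.419 -0.278  0.065] [ 0.459 -0.264  0.075]
0.08 485 [ 0.4355 -0.2678  0.0803] [ 0.412 -0.28   0.075] [ 0.461 -0.263  0.085]
0.09 823 [ 0.4356 -0.2694  0.0902] [ 0.404 -0.284  0.085] [ 0.472 -0.263  0.095]
0.1 1072 [ 0.4346 -0.2695  0.1002] [ 0.403 -0.284  0.095] [ 0.472 -0.263  0.105]
0.11 1168 [ 0.4361 -0.2693  0.1101] [ 0.403 -0.284  0.105] [ 0.472 -0.264  0.115]
0.12 3341 [ 0.4365 -0.2736  0.1216] [ 0.395 -0.3    0.115] [ 0.47  -0.264  0.125]
0.13 3365 [ 0.4376 -0.2784  0.1273] [ 0.393 -0.303  0.125] [ 0.482 -0.266  0.135]
0.14 56 [ 0.4128 -0.2981  0.1392] [ 0.396 -0.304  0.135] [ 0.481 -0.281  0.145]
```

The bottle is upright (faces constant over height) and centred at about (438,-287). Lowering it in.

Request:
{"name": "arm_command", "arguments": {
  "slide": [
    [-0.1, -0.1, 1.5],
    [-0.1, -0.1, 3],
    [-0.1, -0.1, 4],
    [-0.1, -0.1, 4.5],
    [-0.1, -0.1, 4.6]
  ],
  "spin": [0, 0, 0, 0, 0]
}}

```text
clock: 15.62
eef_pos: [0.4363, -0.2858, 0.0335]
tool_rot: [0.65, 0.76, -0.0, -0.001]
ft_force: [-5.4, 3.3, 15.0]
grip_width: 0.0424
grasp_force: 62.1
```

Request:
{"name": "arm_command", "arguments": {
  "slide": [
    [0, 0, 0],
    [0, 0, 0],
    [0, 0, 0],
    [0, 0, 0],
    [0, 0, 0]
  ],
  "spin": [0, 0, 0, 0, 0]
}}

```text
clock: 16.25
eef_pos: [0.4363, -0.2857, 0.0335]
tool_rot: [0.65, 0.76, -0.0, -0.001]
ft_force: [-4.0, 2.0, 6.9]
grip_width: 0.0423
grasp_force: 61.9
```

Request:
{"name": "arm_command", "arguments": {
  "slide": [
    [0, 0, 0],
    [0, 0, 0],
    [0, 0, 0],
    [0, 0, 0],
    [0, 0, -0.5]
  ],
  "spin": [0, 0, 0, 0, 0],
  "jaw": 8
}}

```text
clock: 16.88
eef_pos: [0.437, -0.2861, 0.0375]
tool_rot: [0.65, 0.76, -0.0, -0.001]
ft_force: [-0.9, -0.2, -0.2]
grip_width: 0.08
grasp_force: 0.0
```

Request:
{"name": "arm_command", "arguments": {
  "slide": [
    [0, 0, -2],
    [0, 0, -6],
    [0, 0, -10],
    [0, 0, -12],
    [0, 0, -12]
  ],
  "spin": [0, 0, 0, 0, 0]
}}

```text
clock: 17.5
eef_pos: [0.4386, -0.2871, 0.1599]
tool_rot: [0.65, 0.76, 0.0, 0.002]
ft_force: [0.5, -1.1, -0.6]
grip_width: 0.0803
grasp_force: 0.0
```

```bash
python3 plan.py 568.5,26,140,19.5 568.5,26,8,19.5
python3 - <<'E'
from h import *
p=cam('wrist'); C=cloud(p); hsv=cv2.cvtColor(p['pixels'],cv2.COLOR_RGB2HSV)
near=(p['range_z']>0)&(np.hypot(C[...,0]-.437,C[...,1]+.286)<.045)
red=near&(hsv[...,1]>120)&((hsv[...,0]<10)|(hsv[...,0]>170)); print(red.sum(),C[red].mean(0).round(4),np.percentile(C[red][:,2],95))
E
```

```text
t 17.5 tcp [ 438.6 -287.1  159.9] psi 9.0 tilt [-0.003  0.004 -1.   ] w 0.0803 gf 0.0 j [-33.  19.  -4.  67.  -0.  48.]
568.5,26,140,19.5 slide [28.91 17.71  1.99] spin -10.5
568.5,26,8,19.5 slide [ 0.   0.  13.2] spin -0.0
711 [ 0.4363 -0.2854  0.0952] 0.09651950440425641
```

The bottle's cap top is at 96 mm, exactly as expected, so it's seated. Now the nozzle block.

Request:
{"name": "arm_command", "arguments": {
  "slide": [
    [4, 2.5, 0],
    [9, 5.5, 0],
    [14, 8.5, 0],
    [19, 11.6, 0],
    [24, 14.7, 0]
  ],
  "spin": [0, 0, -3, -6, -9]
}}

```text
clock: 18.18
eef_pos: [0.5446, -0.0246, 0.156]
tool_rot: [0.587, 0.809, -0.001, -0.001]
ft_force: [1.0, 0.2, 0.2]
grip_width: 0.0799
grasp_force: 0.0
```

```bash
python3 plan.py 568.5,26,120,19.5
```

```text
t 18.18 tcp [544.6 -24.6 156. ] psi 18.0 tilt [ 0.001 -0.003 -1.   ] w 0.0799 gf 0.0 j [-3. 21. -1. 68. -0. 69.]
568.5,26,120,19.5 slide [4.07 3.84 3.6 ] spin -1.5
```

Request:
{"name": "arm_command", "arguments": {
  "slide": [
    [2, 2, 1],
    [4.1, 3.8, 2],
    [4.1, 3.8, 3],
    [4.1, 3.8, 3.6],
    [4.1, 3.8, 3.6]
  ],
  "spin": [-1.5, -1.5, -1.5, -1.5, -1.5],
  "jaw": 6
}}

```text
clock: 18.8
eef_pos: [0.5676, 0.0233, 0.1207]
tool_rot: [0.578, 0.816, -0.001, -0.001]
ft_force: [-0.4, -0.1, 0.2]
grip_width: 0.06
grasp_force: 0.0
```

```bash
python3 - <<'E'
from h import *
p=cam('wrist'); save(p,'w3.png'); C=cloud(p); hsv=cv2.cvtColor(p['pixels'],cv2.COLOR_RGB2HSV)
near=(p['range_z']>0)&(np.hypot(C[...,0]-.5685,C[...,1]-.026)<.055)
for lo,hi in((.012,.024),(.03,.045)):
  k=near&(C[...,2]>lo)&(C[...,2]<hi); r=cv2.minAreaRect((C[k][:,:2]*1000).astype(np.float32)); print(k.sum(),C[k].mean(0).round(4),np.round(r[0],1),np.round(r[1],1),round(r[2],1))
E
python3 plan.py 568.5,26,8,19.5
```

```text
3001 [0.5684 0.0303 0.0191] [569.8  28. ] [35.7 70.3] 19.6
434 [0.5736 0.0297 0.0377] [573.7  29.6] [ 6.8 60.2] 19.6
t 18.85 tcp [568.1  23.3 121.5] psi 19.4 tilt [ 0.    -0.001 -1.   ] w 0.06 gf 0.0 j [ 2. 25.  0. 65. -0. 73.]
568.5,26,8,19.5 slide [ 0.24  0.13 11.35] spin -0.1
```

View pics/w3.png

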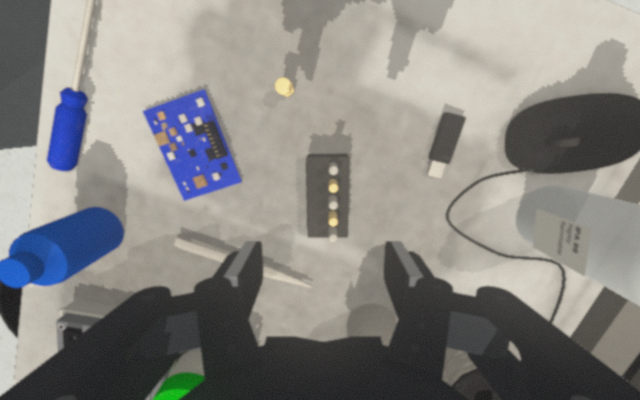

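The block (328,197) is centred and square between the fingers, and nothing is in the fingers' way. Going down.

Request:
{"name": "arm_command", "arguments": {
  "slide": [
    [0.35, 0.2, 3],
    [0.35, 0.2, 7],
    [0.35, 0.2, 10],
    [0.35, 0.2, 11.3],
    [0.35, 0.2, 11.3]
  ],
  "spin": [0, 0, 0, 0, 0]
}}

```text
clock: 19.48
eef_pos: [0.5691, 0.0279, 0.0087]
tool_rot: [0.578, 0.816, -0.0, -0.0]
ft_force: [-0.7, -0.4, -0.3]
grip_width: 0.0598
grasp_force: 0.0
```

Request:
{"name": "arm_command", "arguments": {
  "slide": [
    [0, 0, 0],
    [0, 0, 0],
    [0, 0, 0],
    [0, 0, 0],
    [0, 0, 0]
  ],
  "spin": [0, 0, 0, 0, 0],
  "jaw": 2
}}

```text
clock: 20.1
eef_pos: [0.5709, 0.0283, 0.0108]
tool_rot: [0.577, 0.816, 0.001, 0.002]
ft_force: [-0.6, -0.4, 5.2]
grip_width: 0.0334
grasp_force: 60.8
```

Request:
{"name": "arm_command", "arguments": {
  "slide": [
    [0, 0, -1],
    [0, 0, -3],
    [0, 0, -6],
    [0, 0, -10],
    [0, 0, -13]
  ],
  "spin": [0, 0, 0, 0, 0]
}}

```text
clock: 20.72
eef_pos: [0.5697, 0.0284, 0.141]
tool_rot: [0.577, 0.816, 0.0, 0.001]
ft_force: [0.3, 0.2, -1.8]
grip_width: 0.0331
grasp_force: 60.1
```

```bash
python3 plan.py 526.2,-273,135,8.8 526.2,-273,30,8.8
python3 - <<'E'
from h import *
p=cam('wrist'); save(p,'w4.png')
E
```

```text
t 20.73 tcp [569.7  28.4 141. ] psi 19.5 tilt [-0.     0.001 -1.   ] w 0.0331 gf 60.1 j [ 3. 25.  2. 67.  0. 73.]
526.2,-273,135,8.8 slide [-26.97 -14.14   0.6 ] spin 10.7
526.2,-273,30,8.8 slide [ 0.   0.  10.5] spin -0.0
```

View pics/w4.png

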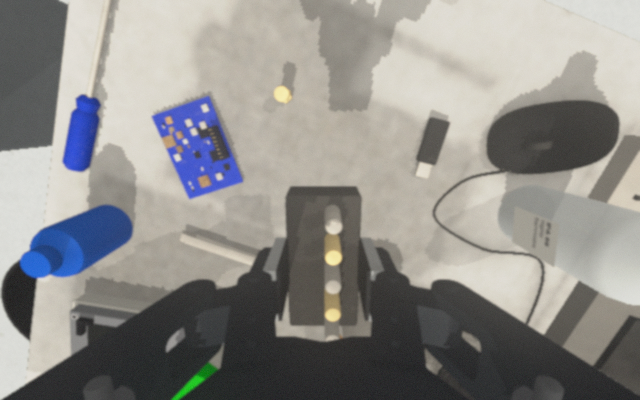

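The block is held level, its length between the pads. Before I move to the tray's far corner, I'll check for tall obstacles there.

Run:
```python
from h import *
pts=[]
for n in('top','scene'):
  p=cam(n); C=cloud(p); k=(p['range_z']>0)&(C[...,2]>.035)&(C[...,2]<.6); pts.append(C[k])
P=np.vstack(pts)
for nm,(x,y) in dict(block=(.526,-.273),board=(.685,-.223)).items():
  for lo,hi in((.035,.1),(.1,.2),(.2,.35),(.35,.6)):
    q=P[(P[:,2]>lo)&(P[:,2]<hi)&(P[:,1]<-.2)]; d=np.hypot(q[:,0]-x,q[:,1]-y)
    for i in np.argsort(d)[[0,5,30]]: print(nm,lo,round(d[i],3),q[i].round(3))
```

```text
block 0.035 0.06 [ 0.517 -0.214  0.054]
block 0.035 0.061 [ 0.517 -0.213  0.055]
block 0.035 0.062 [ 0.509 -0.213  0.057]
block 0.1 0.111 [ 0.618 -0.335  0.148]
block 0.1 0.112 [ 0.618 -0.337  0.148]
block 0.1 0.116 [ 0.617 -0.344  0.142]
block 0.2 0.168 [ 0.433 -0.412  0.245]
block 0.2 0.168 [ 0.431 -0.412  0.253]
block 0.2 0.169 [ 0.433 -0.414  0.234]
block 0.35 0.177 [ 0.575 -0.443  0.356]
block 0.35 0.177 [ 0.573 -0.444  0.376]
block 0.35 0.178 [ 0.575 -0.444  0.364]
board 0.035 0.099 [ 0.768 -0.277  0.086]
board 0.035 0.1 [ 0.769 -0.276  0.082]
board 0.035 0.102 [ 0.768 -0.283  0.096]
board 0.1 0.1 [ 0.768 -0.278  0.1  ]
board 0.1 0.103 [ 0.771 -0.28   0.104]
board 0.1 0.104 [ 0.711 -0.324  0.113]
board 0.2 0.19 [ 0.874 -0.248  0.221]
board 0.2 0.191 [ 0.874 -0.253  0.221]
board 0.2 0.194 [ 0.877 -0.249  0.22 ]
board 0.35 0.242 [ 0.596 -0.449  0.408]
board 0.35 0.243 [ 0.604 -0.452  0.373]
board 0.35 0.243 [ 0.596 -0.45   0.453]
```

Clear by at least 10 cm. Carrying the block over.

Request:
{"name": "arm_command", "arguments": {
  "slide": [
    [-3, -1.5, 0.3],
    [-8, -4.2, 0.5],
    [-13, -6.8, 0.5],
    [-18, -9.4, 0.5],
    [-22.5, -11.8, 0.5]
  ],
  "spin": [2, 4, 6, 8, 10.7]
}}

```text
clock: 21.5
eef_pos: [0.5314, -0.2245, 0.1318]
tool_rot: [0.652, 0.758, -0.0, -0.002]
ft_force: [0.6, 0.3, -1.1]
grip_width: 0.033
grasp_force: 60.0
```

```bash
python3 plan.py 526.2,-273,90,8.8 526.2,-273,33,8.8
```

```text
t 21.5 tcp [ 531.4 -224.5  131.8] psi 8.7 tilt [ 0.002 -0.003 -1.   ] w 0.033 gf 60.0 j [-23.  26.   3.  67.   0.  58.]
526.2,-273,90,8.8 slide [-4.72 -1.24  4.18] spin -0.1
526.2,-273,33,8.8 slide [0.  0.  5.7] spin -0.0
```

Request:
{"name": "arm_command", "arguments": {
  "slide": [
    [-2, -0.5, 0],
    [-4, -1, 0],
    [-4.7, -1.2, 1.5],
    [-4.7, -1.2, 3.5],
    [-4.7, -1.2, 4.2]
  ],
  "spin": [0, 0, 0, 0, 0]
}}

```text
clock: 22.12
eef_pos: [0.5272, -0.2696, 0.0892]
tool_rot: [0.65, 0.76, -0.0, -0.002]
ft_force: [-1.1, 0.3, -1.2]
grip_width: 0.033
grasp_force: 60.0
```

Request:
{"name": "arm_command", "arguments": {
  "slide": [
    [0, 0, 0],
    [0, 0, 0],
    [0, 0, 0],
    [0, 0, 0],
    [0, 0, 0]
  ],
  "spin": [0, 0, 0, 0, 0]
}}

```text
clock: 22.75
eef_pos: [0.5285, -0.2715, 0.0921]
tool_rot: [0.651, 0.759, 0.0, 0.0]
ft_force: [0.0, 0.3, -1.6]
grip_width: 0.0329
grasp_force: 60.0
```

```bash
python3 plan.py 526.2,-273,33,8.8
python3 - <<'E'
from h import *
p=cam('wrist'); save(p,'w5.png')
C=cloud(p); o=get_obs()
# insert block recess floor & tray seams visible
e1=np.array([np.cos(np.radians(8.8)),np.sin(np.radians(8.8))]); e2=np.array([-e1[1],e1[0]])
d=C[...,:2]-np.array([.5262,-.273]); a=d@e1; b=d@e2
k=(p['range_z']>0)&(abs(a)<.04)&(abs(b)<.044)&(C[...,2]>.015)&(C[...,2]<.0235)
print('floor',k.sum(), np.percentile(a[k],[1,50,99]).round(4),np.percentile(b[k],[1,50,99]).round(4))
k=(p['range_z']>0)&(abs(a)<.06)&(abs(b)<.07)&(C[...,2]>.075)&(C[...,2]<.13)
h=(p['range_z']>0)&(abs(a)<.022)&(abs(b)<.05)&(C[...,2]>.09)&(C[...,2]<.105)
print('block',h.sum(),np.percentile(a[h],[2,50,98]).round(4),np.percentile(b[h],[2,50,98]).round(4))
E
```

```text
t 22.75 tcp [ 528.5 -271.5   92.1] psi 8.8 tilt [-0.  0. -1.] w 0.0329 gf 60.0 j [-27.  29.   2.  63.  -0.  54.]
526.2,-273,33,8.8 slide [-0.11 -0.25  5.91] spin -0.0
floor 1674 [-0.0218  0.0003  0.0229] [0.0225 0.0317 0.0405]
block 8180 [-0.0145 -0.0006  0.0192] [-0.0316  0.0084  0.0359]
```

View pics/w5.png

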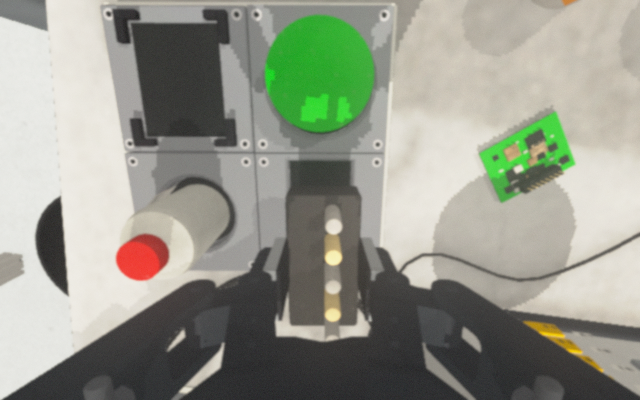

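The jar and bottle look seated. The block sits above its recess with about 2 mm offset along x. I'll correct that and lower it.

Request:
{"name": "arm_command", "arguments": {
  "slide": [
    [0, -0.2, 1.5],
    [0, -0.2, 3],
    [0, -0.2, 4.5],
    [0, -0.2, 5.5],
    [0, -0.2, 6]
  ],
  "spin": [0, 0, 0, 0, 0]
}}

```text
clock: 23.42
eef_pos: [0.5255, -0.2712, 0.0317]
tool_rot: [0.651, 0.759, -0.0, -0.001]
ft_force: [-9.0, 4.6, 21.2]
grip_width: 0.0329
grasp_force: 62.6
```

Request:
{"name": "arm_command", "arguments": {
  "slide": [
    [0, 0, 0],
    [0, 0, 0],
    [0, 0, 0],
    [0, 0, 0],
    [0, 0, 0]
  ],
  "spin": [0, 0, 0, 0, 0]
}}

```text
clock: 24.05
eef_pos: [0.5266, -0.2718, 0.0319]
tool_rot: [0.651, 0.759, 0.0, 0.0]
ft_force: [0.3, 0.2, -0.5]
grip_width: 0.0331
grasp_force: 60.1
```

Request:
{"name": "arm_command", "arguments": {
  "slide": [
    [0, 0, 0],
    [0, 0, 0],
    [0, 0, 0],
    [0, 0, -1],
    [0, 0, -3]
  ],
  "spin": [0, 0, 0, 0, 0],
  "jaw": 5.5
}}

```text
clock: 24.68
eef_pos: [0.5257, -0.2714, 0.0618]
tool_rot: [0.651, 0.759, -0.0, -0.001]
ft_force: [-0.3, 0.3, -0.9]
grip_width: 0.055
grasp_force: 0.0
```

Request:
{"name": "arm_command", "arguments": {
  "slide": [
    [0, 0, -2],
    [0, 0, -6],
    [0, 0, -9],
    [0, 0, -9],
    [0, 0, -9]
  ],
  "spin": [0, 0, 0, 0, 0]
}}

```text
clock: 25.3
eef_pos: [0.5261, -0.2715, 0.1516]
tool_rot: [0.651, 0.759, -0.0, -0.0]
ft_force: [0.3, 0.3, -0.7]
grip_width: 0.0549
grasp_force: 0.0
```

```bash
python3 plan.py 684.9,-222.7,110,-49.8 684.9,-222.7,7,-49.8
python3 - <<'E'
from h import *
p=cam('wrist'); save(p,'w6.png'); C=cloud(p)
n=(p['range_z']>0)&(np.hypot(C[...,0]-.526,C[...,1]+.272)<.05)
k=n&(C[...,2]>.034)&(C[...,2]<.046); r=cv2.minAreaRect((C[k][:,:2]*1000).astype(np.float32)); print(k.sum(),np.median(C[k],0).round(4),np.round(r[0],1),np.round(r[1],1),r[2])
k=n&(C[...,2]>.05)&(C[...,2]<.07); print(np.percentile(C[k][:,2],95))
E
```

```text
t 25.3 tcp [ 526.1 -271.5  151.6] psi 8.8 tilt [ 0. -0. -1.] w 0.0549 gf 0.0 j [-27.  27.   7.  70.   0.  54.]
684.9,-222.7,110,-49.8 slide [ 2.41 16.44  4.16] spin 58.6
684.9,-222.7,7,-49.8 slide [ 0.   0.  10.3] spin -0.0
2730 [ 0.5241 -0.2682  0.0402] [ 526.5 -271.2] [35.3 69.6] 9.548839569091797
0.06105317311972617
```

View pics/w6.png

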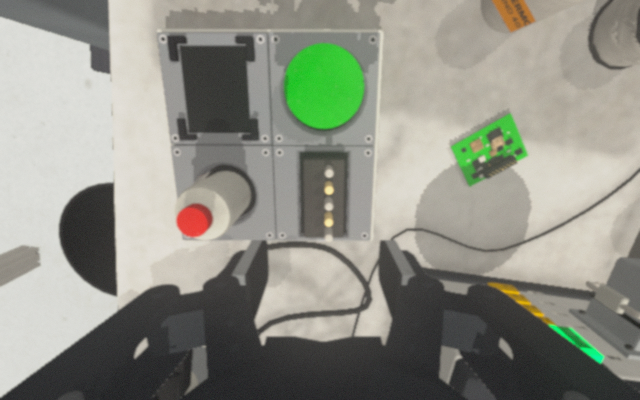

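The block is seated (top 40.2 mm, nozzles 61 mm, square in its recess). Now over to the green board (488,150).

Request:
{"name": "arm_command", "arguments": {
  "slide": [
    [0.5, 3, 0],
    [1, 7, 0.5],
    [1.8, 11, 1.5],
    [2.2, 15, 2.5],
    [2.4, 16.4, 4]
  ],
  "spin": [10, 20, 30, 40, 50],
  "jaw": 3
}}

```text
clock: 25.98
eef_pos: [0.6862, -0.2215, 0.1092]
tool_rot: [0.912, 0.411, -0.001, -0.001]
ft_force: [0.4, -1.3, -0.1]
grip_width: 0.0297
grasp_force: 0.0
```

Request:
{"name": "arm_command", "arguments": {
  "slide": [
    [0, 0, 0],
    [0, 0, 0],
    [0, 0, 0],
    [0, 0, 0],
    [0, 0, 0]
  ],
  "spin": [8.6, 8.6, 8.6, 8.6, 8.6]
}}

```text
clock: 26.6
eef_pos: [0.6848, -0.2233, 0.1123]
tool_rot: [0.939, 0.343, 0.0, 0.0]
ft_force: [-0.3, 0.6, -0.8]
grip_width: 0.0302
grasp_force: 0.0
```

```bash
cat > bd.py <<'E'
from h import *
p=cam('wrist'); save(p,'w7.png'); C=cloud(p); hsv=cv2.cvtColor(p['pixels'],cv2.COLOR_RGB2HSV); H,S,V=[hsv[...,i] for i in range(3)]
n=(p['range_z']>0)&(np.hypot(C[...,0]-.675,C[...,1]+.21)<.055)
g=n&(C[...,2]>.002)&(C[...,2]<.008)&(H>40)&(H<85)&(S>90); r=cv2.minAreaRect((C[g][:,:2]*1000).astype(np.float32)); print(g.sum(),np.median(C[g],0).round(4),np.round(r[0],1),np.round(r[1],1),round(r[2],1))
for lo,hi in((.009,.016),(.016,.025)):
  k=n&(np.hypot(C[...,0]-.685,C[...,1]+.223)<.025)&(C[...,2]>lo)&(C[...,2]<hi)
  if k.sum()>5: r=cv2.minAreaRect((C[k][:,:2]*1000).astype(np.float32)); print('hdr',k.sum(),C[k].mean(0).round(4),np.round(r[0],1),np.round(r[1],1),round(r[2],1))
E
python3 bd.py; python3 plan.py 684.9,-222.7,7,-49.8
```

```text
2328 [ 0.674  -0.2074  0.0043] [ 675.2 -210.3] [60.1 44.6] 39.4
hdr 339 [ 0.6865 -0.2228  0.0126] [ 686.1 -223.3] [29.7  7.5] 40.1
hdr 13 [ 0.6852 -0.2238  0.0178] [ 685.8 -223.3] [24.5  0.5] 37.7
t 26.65 tcp [ 684.8 -223.2  112.2] psi -49.8 tilt [ 0.  0. -1.] w 0.03 gf 0.0 j [-18.  43.  30.  77.  -0. 122.]
684.9,-222.7,7,-49.8 slide [ 0.04 -0.03 10.52] spin -0.0
```

View pics/w7.png

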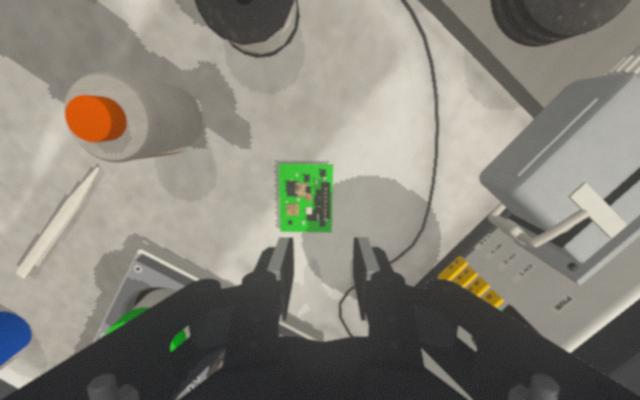

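Header fit 29.7x7.5 mm at (686,-223), aligned with the closing line. I'll check the neighbouring component heights under the inner finger.

```bash
cat >> bd.py <<'E'
c=np.array([.6755,-.2105]); a=np.radians(-49.9); ex=np.array([np.cos(a),np.sin(a)]); ey=np.array([-ex[1],ex[0]]); d=C[...,:2]-c; X=d@ex*1000; Y=d@ey*1000
for x0 in range(-24,28,4): 
  k=n&(X>=x0)&(X<x0+4)&(abs(Y)<14)
  if k.any(): print(x0,k.sum(),np.percentile(C[k][:,2]*1000,[5,50,95,100]).round(1))
E
python3 bd.py | tail -13
```

```text
-24 1472 [  4.3 167.7 172.1 174.8]
-20 777 [  3.9 165.5 167.5 201.6]
-16 562 [  4.9 157.9 203.6 204.4]
-12 1054 [  5.4 163.5 203.5 205.7]
-8 725 [  4.4 147.5 168.1 170.6]
-4 1497 [  5.  144.4 165.5 193.5]
0 204 [  4.    6.3 189.  191.1]
4 1029 [  4.3 193.2 203.2 204.9]
8 1214 [  5.8 195.4 203.6 205.5]
12 1148 [ 12.5 196.1 203.6 205.1]
16 1207 [ 12.4 195.6 203.6 205.4]
20 1198 [  3.6 195.1 203.6 205.2]
24 383 [ -1.7 186.1 197.  200. ]
```

Request:
{"name": "arm_command", "arguments": {
  "slide": [
    [0.05, 0.05, 3],
    [0.05, 0.05, 6],
    [0.05, 0.05, 8.5],
    [0.05, 0.05, 10],
    [0.05, 0.05, 10.4]
  ],
  "spin": [0, 0, 0, 0, 0],
  "jaw": 2.4
}}

```text
clock: 27.32
eef_pos: [0.6849, -0.2229, 0.0068]
tool_rot: [0.939, 0.343, -0.001, -0.001]
ft_force: [-0.1, -0.0, 0.5]
grip_width: 0.0238
grasp_force: 0.0
```

Request:
{"name": "arm_command", "arguments": {
  "slide": [
    [0, 0, 0],
    [0, 0, 0],
    [0, 0, 0],
    [0, 0, 0],
    [0, 0, 0]
  ],
  "spin": [0, 0, 0, 0, 0],
  "jaw": 0.2
}}

```text
clock: 27.95
eef_pos: [0.6859, -0.2232, 0.0086]
tool_rot: [0.939, 0.343, 0.0, 0.0]
ft_force: [-0.4, 0.0, 2.0]
grip_width: 0.0053
grasp_force: 59.6
```

Request:
{"name": "arm_command", "arguments": {
  "slide": [
    [0, 0, -1],
    [0, 0, -3],
    [0, 0, -6],
    [0, 0, -9],
    [0, 0, -10]
  ],
  "spin": [0, 0, 0, 0, 0]
}}

```text
clock: 28.58
eef_pos: [0.687, -0.2235, 0.1111]
tool_rot: [0.939, 0.343, 0.002, 0.002]
ft_force: [0.4, -0.3, -1.1]
grip_width: 0.0055
grasp_force: 59.3
```

```bash
python3 - <<'E'
from h import *
p=cam('wrist'); save(p,'w8.png')
E
python3 plan.py 0,0,100,8.8
```

```text
t 28.62 tcp [ 686.9 -223.5  111.2] psi -49.8 tilt [ 0.003  0.004 -1.   ] w 0.0052 gf 59.3 j [-18.  43.  30.  76.  -0. 122.]
0,0,100,8.8 slide [-38.09 -61.38   1.12] spin -58.6
```

View pics/w8.png

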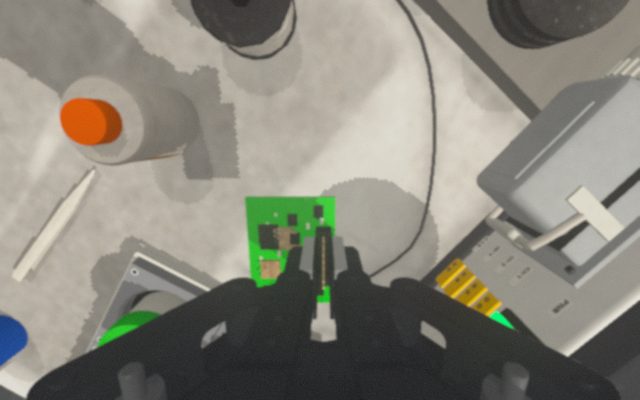

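The board is held by its header, hanging level. Carrying it to its insert with the header on the +x side.

```bash
python3 plan.py 440.3,-195.3,125,8.8
```

```text
t 28.62 tcp [ 686.9 -223.5  111.2] psi -49.8 tilt [ 0.003  0.004 -1.   ] w 0.0052 gf 59.3 j [-18.  43.  30.  76.  -0. 122.]
440.3,-195.3,125,8.8 slide [-17.03 -18.06  -1.38] spin -58.6
```

Request:
{"name": "arm_command", "arguments": {
  "slide": [
    [-2, -2, -0.5],
    [-5.5, -6, -1],
    [-9.5, -10, -1.4],
    [-13.5, -14, -1.4],
    [-17, -18, -1.4]
  ],
  "spin": [-10, -20, -30, -40, -50]
}}

```text
clock: 29.25
eef_pos: [0.4367, -0.1945, 0.1207]
tool_rot: [0.704, 0.71, -0.0, -0.001]
ft_force: [0.3, -0.1, 0.1]
grip_width: 0.0051
grasp_force: 59.3
```

Request:
{"name": "arm_command", "arguments": {
  "slide": [
    [0, 0, 0],
    [0, 0, 0],
    [0, 0, 1],
    [0, 0, 3],
    [0, 0, 4]
  ],
  "spin": [-8.6, -8.6, -8.6, -8.6, -8.6]
}}

```text
clock: 29.88
eef_pos: [0.4393, -0.1948, 0.08]
tool_rot: [0.651, 0.759, -0.0, -0.001]
ft_force: [0.4, -0.7, -0.5]
grip_width: 0.0051
grasp_force: 59.3
```

```bash
python3 plan.py 440.3,-195.3,36,8.8
cat > bc.py <<'E'
from h import *
p=cam('wrist'); save(p,'w9.png'); C=cloud(p); hsv=cv2.cvtColor(p['pixels'],cv2.COLOR_RGB2HSV); H,S,V=[hsv[...,i] for i in range(3)]
a=np.radians(8.8); e1=np.array([np.cos(a),np.sin(a)]); e2=np.array([-e1[1],e1[0]]); d=(C[...,:2]-np.array([.4245,-.1977]))*1000; A=d@e1;B=d@e2
g=(p['range_z']>0)&(H>40)&(H<85)&(S>90)&(abs(A)<40)&(abs(B)<50)
print('board',g.sum(),np.percentile(C[g][:,2],[5,50,95]).round(4),np.percentile(A[g],[1,50,99]).round(1),np.percentile(B[g],[1,50,99]).round(1))
r=cv2.minAreaRect((C[g][:,:2]*1000).astype(np.float32)); print(np.round(r[0],1),np.round(r[1],1),round(r[2],1))
for z0,z1 in((.02,.03),):
  k=(p['range_z']>0)&(abs(A)<60)&(abs(B)<60)&(C[...,2]>z0)&(C[...,2]<z1)&(V<50)&(S<120); print('dark',k.sum(),np.percentile(A[k],[1,99]).round(1),np.percentile(B[k],[1,99]).round(1))
k=(p['range_z']>0)&(abs(A)<42)&(abs(B)<44)&(C[...,2]>.0295)&(C[...,2]<.036); print('stops',k.sum(),np.percentile(A[k],[1,99]).round(1),np.percentile(B[k],[1,99]).round(1))
E
python3 bc.py
```

```text
t 29.88 tcp [ 439.3 -194.8   80. ] psi 8.7 tilt [ 0.001 -0.002 -1.   ] w 0.0051 gf 59.3 j [-24.  19. -17.  54.   0.  57.]
440.3,-195.3,36,8.8 slide [-0.07  0.1   4.4 ] spin -0.1
board 4231 [0.0747 0.0758 0.0778] [-36.7  -6.2  20.9] [-27.4  18.3  30.9]
[ 418.  -202.4] [61.5 69.8] 9.3Traceback (most recent call last):
  File "bc.py", line 8, in <module>
    k=(p['range_z']>0)&(abs(A)<60)&(abs(B)<60)&(C[...,2]>z0)&(C[...,2]<z1)&(V<50)&(S<120); print('dark',k.sum(),np.percentile(A[k],[1,99]).round(1),np.percentile(B[k],[1,99]).round(1))
                                                                                                                ~~~~~~~~~~~~~^^^^^^^^^^^^^
    return _quantile_unchecked(
        a, q, axis, out, overwrite_input, method, keepdims, weights)
    return _ureduce(a,
                    func=_quantile_ureduce_func,
    ...<5 lines>...
                    overwrite_input=overwrite_input,
                    method=method)
    r = func(a, **kwargs)
    result = _quantile(arr,
                       quantiles=q,
    ...<2 lines>...
                       out=out,
                       weights=wgt)
    slices_having_nans = np.isnan(arr[-1, ...])
                                  ~~~^^^^^^^^^
IndexError: index -1 is out of bounds for axis 0 with size 0
```

View pics/w9.png

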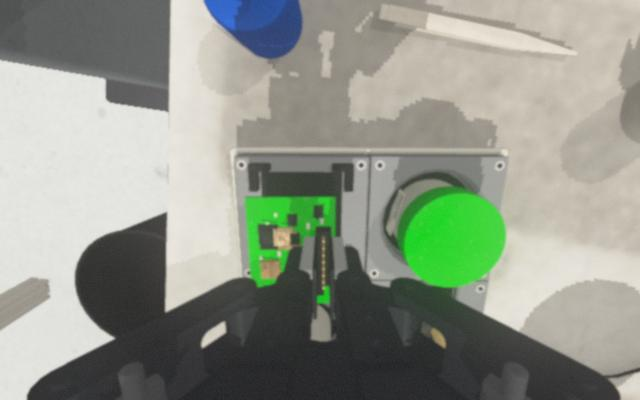

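The board (290,250) hangs over its place, between the corner stops (258,178) and (342,178), with the header toward the jar. The measured offset is about 1 mm. Lowering.

Request:
{"name": "arm_command", "arguments": {
  "slide": [
    [0, 0.15, 1.5],
    [0, 0.15, 2.8],
    [0, 0.15, 3.6],
    [0, 0.15, 4.1],
    [0, 0.15, 4.3]
  ],
  "spin": [0, 0, 0, 0, 0]
}}

```text
clock: 30.55
eef_pos: [0.441, -0.1949, 0.0386]
tool_rot: [0.651, 0.759, -0.0, -0.0]
ft_force: [-1.1, 0.0, -0.6]
grip_width: 0.0049
grasp_force: 59.3
```

Request:
{"name": "arm_command", "arguments": {
  "slide": [
    [0, 0, 0.05],
    [0, 0, 0.1],
    [0, 0, 0.1],
    [0, 0, 0.1],
    [0, 0, 0.1]
  ],
  "spin": [0, 0, 0, 0, 0]
}}

```text
clock: 31.18
eef_pos: [0.441, -0.1949, 0.0379]
tool_rot: [0.651, 0.759, 0.0, 0.0]
ft_force: [-0.2, 1.0, -0.5]
grip_width: 0.0051
grasp_force: 59.3
```

Request:
{"name": "arm_command", "arguments": {
  "slide": [
    [0, 0, 0.1],
    [0, 0, 0.15],
    [0, 0, 0.2],
    [0, 0, 0.2],
    [0, 0, 0.2]
  ],
  "spin": [0, 0, 0, 0, 0]
}}

```text
clock: 31.8
eef_pos: [0.441, -0.1949, 0.0358]
tool_rot: [0.651, 0.759, -0.0, -0.0]
ft_force: [-0.2, 0.6, -0.7]
grip_width: 0.0056
grasp_force: 59.3
```

```bash
sed -i '/^for z0/,$d' bc.py; sed -i 's/abs(A)<40/abs(A)<35/' bc.py; python3 bc.py
```

```text
board 4384 [0.0293 0.0316 0.0336] [-24.1  -4.8  22.6] [-27.3  17.8  30.5]
[ 424.  -199.1] [48.2 64.5] 8.4
```

Board top is at 31.6 mm (32 expected). Releasing.

Request:
{"name": "arm_command", "arguments": {
  "slide": [
    [0, 0, 0.05],
    [0, 0, 0.05],
    [0, 0, 0.05],
    [0, 0, 0.05],
    [0, 0, 0.05]
  ],
  "spin": [0, 0, 0, 0, 0]
}}

```text
clock: 32.48
eef_pos: [0.4411, -0.1949, 0.0355]
tool_rot: [0.651, 0.759, 0.0, 0.0]
ft_force: [-1.6, 0.4, 3.0]
grip_width: 0.0052
grasp_force: 59.7
```

Request:
{"name": "arm_command", "arguments": {
  "slide": [
    [0, 0, 0],
    [0, 0, 0],
    [0, 0, 0],
    [0, 0, -1],
    [0, 0, -3]
  ],
  "spin": [0, 0, 0, 0, 0],
  "jaw": 2.2
}}

```text
clock: 33.1
eef_pos: [0.4403, -0.1946, 0.0654]
tool_rot: [0.651, 0.759, -0.0, -0.001]
ft_force: [0.2, -1.1, -0.5]
grip_width: 0.0218
grasp_force: 0.0
```

Request:
{"name": "arm_command", "arguments": {
  "slide": [
    [0, 0, -2],
    [0, 0, -6],
    [0, 0, -11],
    [0, 0, -15],
    [0, 0, -15]
  ],
  "spin": [0, 0, 0, 0, 0]
}}

```text
clock: 33.72
eef_pos: [0.4433, -0.1959, 0.2197]
tool_rot: [0.651, 0.759, 0.001, 0.004]
ft_force: [-0.3, -0.6, -0.4]
grip_width: 0.022
grasp_force: 0.0
```

Request:
{"name": "arm_command", "arguments": {
  "slide": [
    [5, 0, 0],
    [10, 0, 0],
    [15, 0, 0],
    [20, 0, 0],
    [20, 0, 0]
  ],
  "spin": [0, 0, 0, 0, 0]
}}

```text
clock: 34.35
eef_pos: [0.4092, 0.0053, 0.2146]
tool_rot: [0.649, 0.761, -0.0, -0.001]
ft_force: [0.0, 0.8, -0.9]
grip_width: 0.0219
grasp_force: 0.0
```

```bash
python3 fit.py | head -18 | grep -v "^small\|header"; python3 bc.py
python3 - <<'E'
from h import *
p=cam('top'); C=cloud(p); hsv=cv2.cvtColor(p['pixels'],cv2.COLOR_RGB2HSV); H,S,V=[hsv[...,i] for i in range(3)]
g=(p['range_z']>0)&(np.hypot(C[...,0]-.4245,C[...,1]+.1977)<.045)&(H>40)&(H<85)&(S>90)
r=cv2.minAreaRect((C[g][:,:2]*1000).astype(np.float32)); print('board',g.sum(),np.percentile(C[g][:,2],[5,50,95]).round(4),np.round(r[0],1),np.round(r[1],1),round(r[2],1))
cv2.imwrite('pics/fin.png',cv2.resize(p['pixels'][110:290,170:465],None,fx=2.7,fy=2.7,interpolation=cv2.INTER_CUBIC)[...,::-1])
E
```

```text
table 0
cap flux 0
flux all 0
jar lid 0
can cap 151 mean [ 0.655  -0.0878  0.0894] rect c [655.4 -89.5] size [40.2 42.1] ang 73.6
block top 0
nozzles 0
large blue 157 mean [ 0.464  -0.001   0.0047] rect c [467.2  -1.4] size [58.7 26.7] ang 13.1
large hdr 7055 mean [0.4283 0.0122 0.6536] rect c [435.9  13.7] size [77.1 88.4] ang 55.2
tray top 5503 mean [ 0.4678 -0.2336  0.0278] rect c [ 477.5 -251.6] size [177.4 218.3] ang 8.5
stops 1321 mean [ 0.4552 -0.2226  0.0332] rect c [ 477.5 -252.8] size [175.7 211. ] ang 8.9
jar rec 152 mean [ 0.5051 -0.1711  0.0126] rect c [ 509.3 -179.1] size [67.3 52.2] ang 29.7
bottle rec 144 mean [ 0.4369 -0.277   0.0133] rect c [ 427.3 -282.4] size [74.7 39.7] ang 3.7
block rec 292 mean [ 0.5254 -0.2698  0.0205] rect c [ 525.  -273.6] size [96.2 93. ] ang 54.5
board dark 144 mean [ 0.4287 -0.1932  0.0268] rect c [ 424.9 -197.7] size [61.2 75.6] ang 13.0
board 668 [0.0263 0.0309 0.0337] [-23.3   3.2  24. ] [-2.8 19.4 31.4]
[ 422.5 -185.7] [48.3 39.4] 8.9
board 599 [0.0259 0.0312 0.0349] [ 424.4 -198.4] [48.7 64.1] 9.0
```

View pics/fin.png

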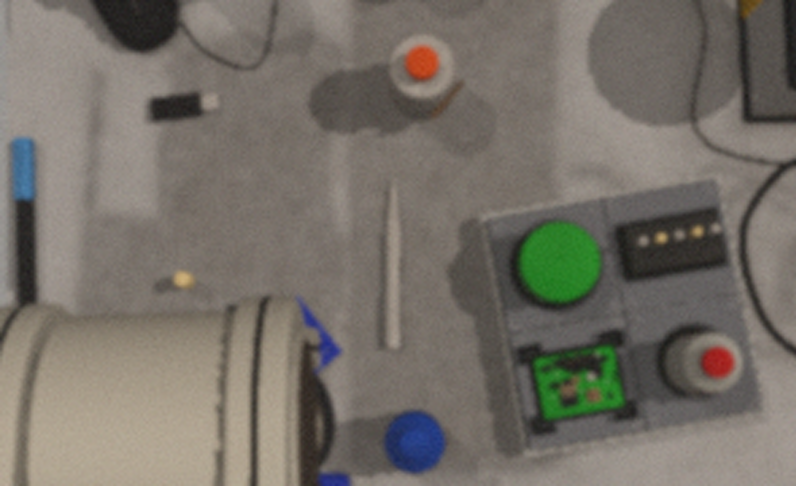

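The final picture shows all four kit parts in their inserts: jar (558,262), block (672,243), board (578,382) between its stops and level at (424,-198), bottle (700,362). The can (423,62) and the large board haven't moved, and the arm is clear. Handing in.

```bash
python3 -c "
from workcell import *
print(job_done())"
```

```text
the job is handed in; nothing more can be done
None
```

I put the flux bottle, paste jar, nozzle block and small board in their own inserts, and they measured seated and level. The adhesive can is where it was and the large board wasn't touched; I handed the job in at about 34 s of the 102 s allowed, with no verdict shown.

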